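# Index the bench welding turntable and set its brake

### The arm

A 6-joint arm with a two-finger parallel gripper is mounted at the origin on the work surface. World frame = base frame: x ahead of the robot, y to its left, z up, the work surface at z = 0. Lengths are in m, angles in degrees, forces in N, time in s.
With the tool pointing down it reaches from about 0.4 to 0.825 m from the base axis. Payload 7 kg.
Tool frame: the origin (TCP) lies on the centre line of the jaws, within the pads' length; the fingertips stand 22 mm ahead of it and the grasp point (between the pads) lies 3 mm ahead of it (ctrl.finger_overhang is the distance from the TCP to the fingertips, in m); z points along the fingers, y is the line along which they close (so a half turn about z gives the same grasp; the last joint's range is limited). The gripper opens to 88 mm and grips with 3 to 60 N. Pads are 19 mm wide; open, the fingers measure 130 mm over their backs; the gripper's body (78 mm by 193 mm) begins 47 mm behind the grasp point.
Start: joints at [90.017, 20.546, 0.682, 0, -70.136, -16.507], TCP at [0.192, 0.647, 0.249] pointing down, gripper open.
Joint ranges: [-176.03, 176.03], [-82.01, 121.73], [-58.28, 71.71], [-173.87, 95.51], [-174.79, -0.11], [-173.66, 173.66]. Speed limits (degrees/s): [136.94, 136.94, 172.46, 180, 180, 180].

### API

Orientations are given as [roll, pitch, yaw] about the fixed x, y, z axes, in that order (R = Rz(yaw) Ry(pitch) Rx(roll)).
In Python, from plant import ctrl gives the robot as it stands. The module is installed in compiled form; this text tells all that it offers.
- The arm moves only by the shell command python3 -m creep 'ROWS'. ROWS is JSON, a list of rows, each an object with "grip": the closure, from 0 (fully open) to 1 (shut); "delta_pos": the shift along the tool's x, y, z scaled (see below), a list of three; "rotation": the turn, a rotation vector about the tool's x, y, z scaled (see below), a list of three. A call has 1 to 5 rows; each row is the pose to reach, as a shift and turn from the pose commanded when the call began, along the tool's axes at that moment; what a row does not reach only later rows make up. The controller multiplies each number of a shift by 10 cm and each number of a turn by pi/2 rad. A row lasts 1/10 s, in which the tool goes at most 50 mm and 8.59 degrees, less where a joint would pass 70% of its speed; a pose out of reach is approached as far as the arm can. A call with a number of a shift or a turn outside -1 to 1 is refused whole. A call with a gripper value outside its range is refused whole. The fingers move at their own pace and stop on an object; the grip force is fixed at half the most. Time passes only in rows, so rows that repeat a pose let the fingers close. It gives the time, the measured TCP pose, the force, the opening and the grip force at its end, in the units of the state.
- ctrl.get_obs(): the state, without advancing time (a new reading comes with each control period).
- ctrl.snapshot(name): name is "side" or "top"; returns a dict with "color" (480x640x3 uint8, red, green, blue), "intrinsics" (3x3 intrinsics, pixels), "R" (3x3) and "t" (3): a world point X has camera coordinates R X + t. Camera axes: x right, y down, z forward; pixel columns grow to the right and rows downward; lengths in m; the calibration is good to about 2 mm. A picture is of the moment at which its call begins. There is no depth.
- ctrl.close_job(): hands the job in; it is judged then, once.
The state is a dict: "clock": time; "joint_pos": joint angles; "qvel": joint speeds; "tau": joint torques, N m; "tool_pos": TCP position; "orientation": TCP orientation; "force": force on the tool from outside, world axes, zero at the start; "moment": the same for the moment, N m; "opening": finger opening in m; "gripper_force": force on a finger pad.
Only numpy, scipy, OpenCV 4.12 (cv2) and the standard library are available. Lean on these libraries where they do the work, as an engineer would, in place of code of your own. Each camera call takes 0.05 s, during which the arm holds its last target. There are 200 camera calls.

### The job

The outside corner of the bracket standing on the turntable is to be welded next. With a finger, push the turntable round by its spokes, without touching the bracket itself, until that corner faces straight at the torch nozzle; then push the brake lever all the way over to its far stop, away from the turntable. Push gently, grip and lift nothing, and leave the turntable where you set it and the loose things lying around it undisturbed.

Things in the scene. Friction and masses are not known exactly. Their poses are not given: they have to be found in the camera images.
- base: Fixed grey base of the turntable, a disc of diameter 170 mm standing on the table. Origin: on the turntable's vertical axis, at table height; z up; x roughly away from the robot. A flat lug 10 mm high runs along its +y to the brake pivot.
- turntable: Steel plate, diameter 190 mm, top 75 mm above the table, with four equal radial spokes along its +x, +y, -x, -y. Origin: centre of its underside, on the vertical axis, 55 mm above the table; z up. Turns freely either way (over half a turn each way); about 2 N at 130 mm from the axis moves it and friction stops it where it is left.
- spoke_tip (a point): Centre of the black ball (diameter 22 mm) ending the turntable's +x spoke, 168 mm from the axis. Each of the four spokes is a level round rod, diameter 12 mm, centreline 65 mm above the table, running from the plate's rim (95 mm from the axis) to such a ball.
- bracket: V-shaped (90 degree) bracket of two bare metal plates 70 x 50 x 5 mm, about 0.25 kg, standing loose on edge on the turntable, carried round by friction; top 125 mm above the table. Origin: on the plate's top, within 5 mm of the turntable axis; z up; x points to the outside corner (point of the V); the legs run back at 45 degrees either side.
- corner (a point): Point on the bracket's outside corner (three dark tack welds), at half height: 57 mm along the bracket's x from its origin.
- torch: Welding torch in a fixed stand, on the far side of the turntable. Origin: on the turntable's axis at table height; z up; x points level from the axis towards the torch. The nozzle slopes down towards the axis; the handle's top is 177 mm above the table; the post (diameter 18 mm, foot 90 mm) stands 245 mm along x.
- nozzle (a point): Tip of the copper nozzle, 80 mm from the turntable axis along the torch's x, 112 mm above the table.
- brake (a joint): Brake lever angle, rad. 0: released, lever pointing roughly to the robot, 3.316 rad counter-clockwise from the base's x seen from above. 1.25: far stop, brake set. Grows as the lever turns clockwise from above, its ball moving away from the turntable. Stays where left; about 2 N at 75 mm from the pivot moves it. Does not alter the turntable's friction.
- brake_pivot (a point): Pivot of the brake lever, at (-30, 210) mm in the base's x, y, 56 mm above the table (the lever's mid-height). Below it a boss of diameter 44 mm on a foot of diameter 90 mm, 12 mm high; two stop pins 35 mm from the pivot reach 40 mm above the table.
- lever_ball (a point): Centre of the black ball (diameter 26 mm) at the lever's end, 112 mm from the pivot, 56 mm above the table. The lever is a flat bar 14 mm wide and 12 mm high running from pivot to ball.
- pliers: Combination pliers lying flat, steel jaws, blue grips, 165 mm long; a loose bystander, origin at its underside.
- wire_brush: Wire brush with a green handle, lying flat; a loose bystander, origin at its underside.
- test_piece: Upright bent sheet corner, 75 x 62 mm, 110 mm tall, standing loose on the table (not the one on the turntable); a loose bystander, origin at its underside.
- magnet_square: Flat welding magnet, 65 x 60 mm, 18 mm thick; a loose bystander, origin at its underside.
- tip_jar: Closed jar, diameter 56 mm, 65 mm tall; a loose bystander, origin at its underside.
- tube_offcut: Short steel tube standing on end, diameter 42 mm, 50 mm tall; a loose bystander, origin at its underside.
Mind the look-alikes: they are no part of the job. Leave any pink or yellow look-alike of the torch alone.

How it is judged (in metres and radians):
On the way, in this order (a step that is already met when the one before it is completed fails the run):
1. the bracket's corner faces the torch nozzle and the turntable is at rest, the brake still released (y of corner in the frame of torch between -0.008 and 0.008 m and x of corner in the frame of torch above 0.03 m and angle between the x axis of bracket and the x axis of torch, either way round below 0.2 rad and angular speed of turntable below 0.05 rad/s and value of joint brake below 0.5 rad), for 0.3 s.
2. the brake lever is pushed over to its far stop (y of corner in the frame of torch between -0.008 and 0.008 m and x of corner in the frame of torch above 0.03 m and angle between the x axis of bracket and the x axis of torch, either way round below 0.2 rad and value of joint brake above 1.1 rad), for 0.2 s.
At the end, for the whole second after the job is handed in: Bracket corner within 8 mm sideways of the line from turntable axis to nozzle, on the torch side, bracket x within 0.2 rad of torch x; bracket upright on the plate, within 20 mm of the axis; turntable at rest; brake lever at 1.1 rad or more, at rest (all of step 2 and angular speed of turntable below 0.05 rad/s and angle between bracket's own z axis and vertical below 0.1 rad and height (world z) of bracket between 0.069 and 0.081 m and horizontal distance between bracket and turntable below 0.02 m and velocity of joint brake below 0.05 rad/s); the robot touches nothing.
It fails at once if the bracket is touched by the robot (contact force between any of the fingers, the arm and bracket above 0.5 N).
It fails at once if the bracket is lifted, tipped or pushed off centre (not (angle between bracket's own z axis and vertical below 0.1 rad and height (world z) of bracket between 0.069 and 0.081 m and horizontal distance between bracket and turntable below 0.02 m)).
It fails at once if the turntable is gripped or shoved hard (more than 25 N) (contact force between the fingers and turntable above 25 N).
It fails at once if anything is gripped or pressed hard by the fingers (more than 35 N) (contact force between the fingers and anything else above 35 N).
It fails at once if a loose bystander is moved more than 15 mm (distance of any of pliers, wire_brush, test_piece, magnet_square, tip_jar, tube_offcut from where it was at the start of the episode above 0.015 m).
It also fails if it takes over 72 s, if anything falls off the work surface, if the arm or the gripper's body presses on something with over 40 N, if the wrist force passes 120 N, or if a joint passes its speed limit or range.

## Working session

There is one attempt and no reset: what is moved stays moved. The work goes in short steps, Python scripts to look and compute and a shell command to move; the robot and the scene stay as the last step left them, time stands still between calls to the robot, and variables do not carry over. Pictures are saved under pics/ and viewed, at most 10 in all, crops included, and the job is handed in when it is done.

```bash
mkdir -p pics; python3 - <<'E'
from plant import ctrl
import cv2,pickle
d={}
for n in("top","side"):
    s=ctrl.snapshot(n);d[n]=s
    cv2.imwrite(f"pics/{n}0.png",s["color"][:,:,::-1])
    print(n,s["intrinsics"].round(1).tolist(),s["R"].round(3).tolist(),s["t"].round(3).tolist())
pickle.dump(d,open("s0.pkl","wb"))
o=ctrl.get_obs();print(o["clock"],o["tool_pos"],o["orientation"],o["opening"],ctrl.finger_overhang)
E
```

```text
top [[442.8, 0.0, 314.5], [0.0, 442.8, 235.7], [0.0, 0.0, 1.0]] [[-0.017, -0.999, -0.028], [-0.992, 0.02, -0.127], [0.128, 0.026, -0.991]] [-0.024, 0.423, 1.271]
side [[570.5, 0.0, 308.1], [0.0, 570.5, 236.0], [0.0, 0.0, 1.0]] [[0.759, -0.65, 0.009], [-0.4, -0.478, -0.782], [0.513, 0.59, -0.624]] [-0.323, 0.208, 1.45]
0.1 [0.19151477 0.64684035 0.247703  ] [ 1.79913057e+02 -9.57047155e-03 -1.64959392e+01] 0.08767017001105101 0.022
```

View pics/top0.png

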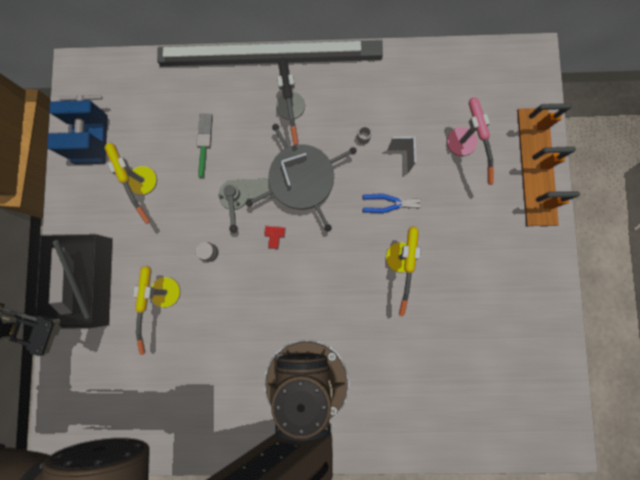

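View pics/side0.png

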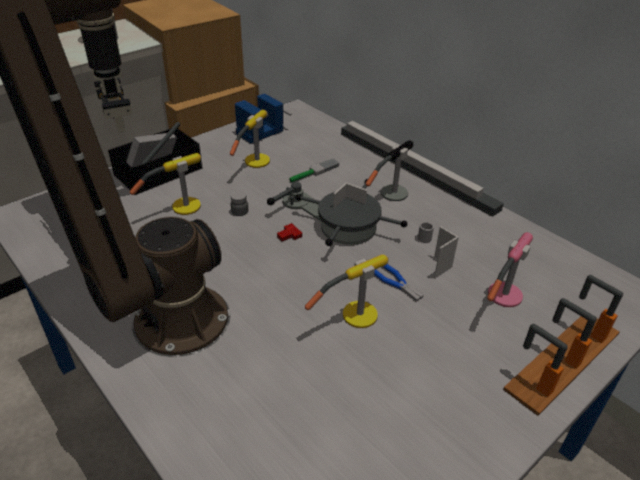

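The top view shows the turntable at (301,178), the bracket's point at upper left near (282,162), the nozzle near (294,143), and spoke balls near (276,128), (353,150), (328,228) and (249,203). The lever ball is at (234,229). In the side view the plate is at (349,212), the real torch post at (397,170), and the pink and yellow torches are decoys. I'll zoom in for exact pixels.

```bash
python3 - <<'E'
import cv2,pickle,numpy as np
d=pickle.load(open("s0.pkl","rb"))
a=d["top"]["color"][80:255,210:380,::-1];b=d["side"]["color"][130:255,255:425,::-1]
cv2.imwrite("pics/topz.png",cv2.resize(a[:115+60],None,fx=3.4,fy=3.4,interpolation=cv2.INTER_CUBIC))
cv2.imwrite("pics/sidez.png",cv2.resize(b,None,fx=4.6,fy=4.6,interpolation=cv2.INTER_CUBIC))
E
```

```text
(no output)
```

View pics/topz.png

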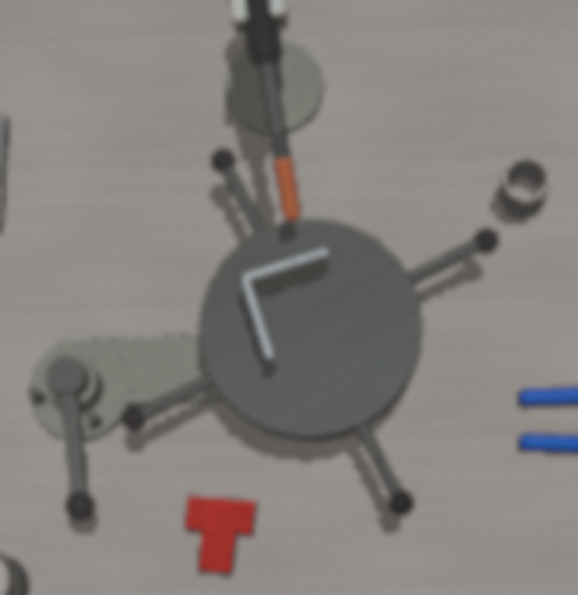

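View pics/sidez.png

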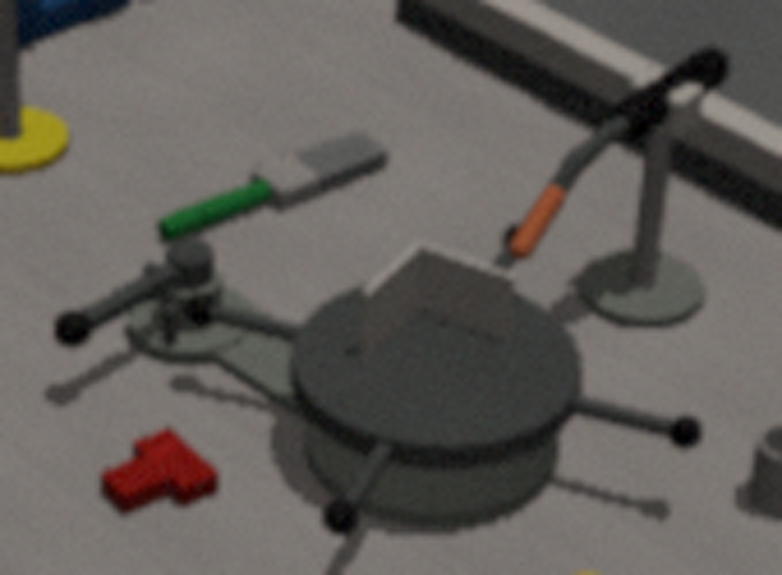

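Zoomed top view: spoke balls at (223,160), (486,240), (401,502), (134,417). The bracket's outer corner is at (245,277) with leg ends at (328,252) and (270,358). The nozzle tip is at (292,218), the torch foot's centre at (275,87), the lever pivot at (68,378) and its ball at (80,506). In the side zoom the balls are at (685,431) and (341,516), the lever ball at (72,328) and the nozzle tip at (517,245).

```bash
cat > h.py <<'E'
import numpy as np,pickle
def ray(s,p):
    R,t,K=s["R"],s["t"],s["intrinsics"]
    d=R.T@np.linalg.solve(K,[p[0],p[1],1.]);return -R.T@t,d
def plane(s,p,z):
    c,d=ray(s,p);return c+d*(z-c[2])/d[2]
def two(s1,p1,s2,p2):
    c1,d1=ray(s1,p1);c2,d2=ray(s2,p2)
    k=np.linalg.lstsq(np.c_[d1,-d2],c2-c1,rcond=None)[0]
    a,b=c1+k[0]*d1,c2+k[1]*d2;return (a+b)/2,np.linalg.norm(a-b)
T=lambda u,v:((u+.5)/3.4-.5+210,(v+.5)/3.4-.5+80)
S=lambda u,v:((u+.5)/4.6-.5+255,(v+.5)/4.6-.5+130)
E
python3 - <<'E'
from h import *
np.set_printoptions(precision=4,suppress=True)
d=pickle.load(open("s0.pkl","rb"));t,s=d["top"],d["side"]
B=[plane(t,T(*p),.065) for p in((223,160),(486,240),(401,502),(134,417))]
C=np.mean(B,0);print("axis",C)
for b in B:print(b,np.linalg.norm(b-C),np.degrees(np.arctan2(*(b-C)[[1,0]])))
ang=lambda p:(p,np.linalg.norm((p-C)[:2]),np.degrees(np.arctan2(*(p-C)[[1,0]])))
print("corner",ang(plane(t,T(245,277),.125)))
e1,e2=[plane(t,T(*p),.125) for p in((328,252),(270,358))];k=plane(t,T(245,277),.125)
a=[np.arctan2(*(k-e)[[1,0]])for e in(e1,e2)];print("legs",np.degrees(a),np.degrees(np.mean(a)),np.linalg.norm(k-e1),np.linalg.norm(k-e2))
print("nozzle",ang(plane(t,T(292,218),.112)))
print("post",ang(plane(t,T(275,87),.008)))
print("orange top",ang(plane(t,T(283,157),.13)))
print("pivot",ang(plane(t,T(68,378),.07)),"leverball",plane(t,T(80,506),.056))
for n,p,q in(("b2",(486,240),(685,431)),("b3",(401,502),(341,516)),("lev",(80,506),(72,328)),("noz",(292,218),(517,247)),("corner",(245,277),(423,243))):print(n,two(t,T(*p),s,S(*q)))
for n,p,z in(("jar",(206,251),.065),("tube",(364,134),.05),("pl",(391,203),.01),("red",(274,236),.018),("test",(411,155),.05)):print(n,plane(t,p,z))
E
```

```text
axis [0.5921 0.0034 0.065 ]
[0.7432 0.0774 0.065 ] 0.16831961045836127 26.09375533853399
[ 0.6658 -0.1477  0.065 ] 0.16813360846422074 -64.00202200984765
[ 0.4409 -0.0704  0.065 ] 0.16826829054418116 -153.97256453522826
[0.5184 0.1543 0.065 ] 0.1679387600072886 116.01541419367257
corner (array([0.62  , 0.0531, 0.125 ]), np.float64(0.05704887283973063), np.float64(60.65748830424066))
legs [105.8463  16.2099] 61.02810059277665 0.07070230767016697 0.0708775393568743
nozzle (array([0.6733, 0.0151, 0.112 ]), np.float64(0.08210922733912077), np.float64(8.168912155729267))
post (array([0.8333, 0.0361, 0.008 ]), np.float64(0.24346353760604705), np.float64(7.72284278197422))
orange top (array([0.7191, 0.0207, 0.13  ]), np.float64(0.1281995380090185), np.float64(7.742733199485094))
pivot (array([0.5523, 0.2098, 0.07  ]), np.float64(0.21015602402204803), np.float64(100.9019440505193)) leverball [0.4444 0.2017 0.056 ]
b2 (array([ 0.6657, -0.1473,  0.063 ]), np.float64(0.0016776711957776024))
b3 (array([ 0.4408, -0.0701,  0.0628]), np.float64(0.0010119508953967073))
lev (array([0.4445, 0.2026, 0.0533]), np.float64(0.0009435345552987528))
noz (array([0.6713, 0.0147, 0.1177]), np.float64(0.0001554179167027681))
corner (array([0.6212, 0.0531, 0.1224]), np.float64(0.0010346016805715104))
jar [0.3798 0.2773 0.065 ]
tube [ 0.7194 -0.1837  0.05  ]
pl [ 0.5182 -0.2611  0.01  ]
red [0.4251 0.0883 0.018 ]
test [ 0.6518 -0.3189  0.05  ]
```

The two views agree. The axis is at (0.592, 0.003), the torch bears about 7.8° and the bracket corner about 60.8°, so the table must turn about 53° clockwise. I'll push the robot-side spoke (−154°) towards +y. First I square the tool with the world axes, close the fingers and travel high.

```bash
python3 -m creep '[{"grip":1,"delta_pos":[0,0,0],"rotation":[0,0,-0.095]},{"grip":1,"delta_pos":[0,0,0],"rotation":[0,0,-0.183]},{"grip":1,"delta_pos":[0,0,0],"rotation":[0,0,-0.183]}]'
python3 -m creep '[{"grip":1,"delta_pos":[0.3,0.4,0],"rotation":[0,0,0]},{"grip":1,"delta_pos":[0.6,0.8,0],"rotation":[0,0,0]},{"grip":1,"delta_pos":[0.8,1,0],"rotation":[0,0,0]},{"grip":1,"delta_pos":[0.8,1,0],"rotation":[0,0,0]}]'
```

```text
clock: 0.4
tool_pos: [0.1915, 0.647, 0.2481]
orientation: [180.0, 0.0, 0.1]
force: [0.8, 0.0, -1.2]
opening: 0.069
gripper_force: 0.0
clock: 0.8
tool_pos: [0.2735, 0.5445, 0.249]
orientation: [180.0, 0.0, -0.4]
force: [-0.2, 0.3, 0.8]
opening: 0.0371
gripper_force: 0.0
```

```bash
python3 -m creep '[{"grip":1,"delta_pos":[0.3,0.5,0],"rotation":[0,0,0]},{"grip":1,"delta_pos":[0.55,0.98,0],"rotation":[0,0,0]},{"grip":1,"delta_pos":[0.55,0.98,0],"rotation":[0,0,0]}]' >/dev/null
python3 -m creep '[{"grip":1,"delta_pos":[0.3,0.5,0],"rotation":[0,0,0]},{"grip":1,"delta_pos":[0.55,0.98,0],"rotation":[0,0,0]},{"grip":1,"delta_pos":[0.55,0.98,0],"rotation":[0,0,0]}]'>/dev/null
python3 -m creep '[{"grip":1,"delta_pos":[0.3,0.5,0],"rotation":[0,0,0]},{"grip":1,"delta_pos":[0.55,0.98,0],"rotation":[0,0,0]},{"grip":1,"delta_pos":[0.55,0.98,0],"rotation":[0,0,0]}]'
python3 -m creep '[{"grip":1,"delta_pos":[0,0.45,0],"rotation":[0,0,0]},{"grip":1,"delta_pos":[0,0.9,0],"rotation":[0,0,0]},{"grip":1,"delta_pos":[0,1,0],"rotation":[0,0,0]}]'>/dev/null
python3 -m creep '[{"grip":1,"delta_pos":[0,0.45,0],"rotation":[0,0,0]},{"grip":1,"delta_pos":[0,0.9,0],"rotation":[0,0,0]},{"grip":1,"delta_pos":[0,1,0],"rotation":[0,0,0]}]'>/dev/null
python3 -m creep '[{"grip":1,"delta_pos":[0,0.45,0],"rotation":[0,0,0]},{"grip":1,"delta_pos":[0,0.9,0],"rotation":[0,0,0]},{"grip":1,"delta_pos":[0,1,0],"rotation":[0,0,0]}]'>/dev/null
python3 -m creep '[{"grip":1,"delta_pos":[0,0.4,0],"rotation":[0,0,0]},{"grip":1,"delta_pos":[0,0.8,0],"rotation":[0,0,0]},{"grip":1,"delta_pos":[0,0.8,0],"rotation":[0,0,0]}]'
```

```text
clock: 1.7
tool_pos: [0.4374, 0.2507, 0.2486]
orientation: [180.0, 0.0, -0.3]
force: [-0.1, 1.4, -0.1]
opening: 0.0002
gripper_force: 0.0
clock: 2.9
tool_pos: [0.4368, -0.1291, 0.2484]
orientation: [180.0, 0.0, -0.3]
force: [0.1, -0.2, 0.2]
opening: 0.0003
gripper_force: 0.0
```

```bash
python3 -m creep '[{"grip":1,"delta_pos":[0.35,0,0.3],"rotation":[0,0,0]},{"grip":1,"delta_pos":[0.35,0,0.7],"rotation":[0,0,0]},{"grip":1,"delta_pos":[0.35,0,1],"rotation":[0,0,0]},{"grip":1,"delta_pos":[0.35,0,1],"rotation":[0,0,0]}]'
python3 -m creep '[{"grip":1,"delta_pos":[0,0,0.3],"rotation":[0,0,0]},{"grip":1,"delta_pos":[0,0,0.6],"rotation":[0,0,0]},{"grip":1,"delta_pos":[0,0,0.75],"rotation":[0,0,0]},{"grip":1,"delta_pos":[0,0,0.75],"rotation":[0,0,0]}]'
python3 -m creep '[{"grip":1,"delta_pos":[0,-0.07,0],"rotation":[0,0,0]},{"grip":1,"delta_pos":[0,-0.14,0],"rotation":[0,0,0]},{"grip":1,"delta_pos":[0,-0.21,0],"rotation":[0,0,0]},{"grip":1,"delta_pos":[0,-0.28,0],"rotation":[0,0,0]},{"grip":1,"delta_pos":[0,-0.35,0],"rotation":[0,0,0]}]'
```

```text
clock: 3.3
tool_pos: [0.4693, -0.1258, 0.1447]
orientation: [180.0, 0.4, -0.1]
force: [-0.2, -0.7, 0.8]
opening: 0.0003
gripper_force: 0.0
clock: 3.7
tool_pos: [0.4715, -0.1261, 0.0732]
orientation: [180.0, 0.1, -0.0]
force: [0.0, -0.6, 1.2]
opening: 0.0008
gripper_force: 0.0
clock: 4.2
tool_pos: [0.4716, -0.0911, 0.0741]
orientation: [-180.0, -0.1, -0.0]
force: [-0.4, 0.7, -0.6]
opening: 0.0005
gripper_force: 0.0
```

```bash
python3 -m creep '[{"grip":1,"delta_pos":[0,-0.03,0],"rotation":[0,0,0]},{"grip":1,"delta_pos":[0,-0.06,0],"rotation":[0,0,0]},{"grip":1,"delta_pos":[0,-0.09,0],"rotation":[0,0,0]},{"grip":1,"delta_pos":[0,-0.12,0],"rotation":[0,0,0]},{"grip":1,"delta_pos":[0,-0.15,0],"rotation":[0,0,0]}]'
python3 -m creep '[{"grip":1,"delta_pos":[0,-0.03,0],"rotation":[0,0,0]},{"grip":1,"delta_pos":[0,-0.06,0],"rotation":[0,0,0]},{"grip":1,"delta_pos":[0,-0.09,0],"rotation":[0,0,0]},{"grip":1,"delta_pos":[0,-0.12,0],"rotation":[0,0,0]},{"grip":1,"delta_pos":[0,-0.15,0],"rotation":[0,0,0]}]'
python3 -m creep '[{"grip":1,"delta_pos":[0,-0.03,0],"rotation":[0,0,0]},{"grip":1,"delta_pos":[0,-0.06,0],"rotation":[0,0,0]},{"grip":1,"delta_pos":[0,-0.09,0],"rotation":[0,0,0]},{"grip":1,"delta_pos":[0,-0.12,0],"rotation":[0,0,0]},{"grip":1,"delta_pos":[0,-0.15,0],"rotation":[0,0,0]}]'
python3 - <<'E'
from plant import ctrl
import cv2,pickle
s=ctrl.snapshot("top");pickle.dump(s,open("s1.pkl","wb"))
cv2.imwrite("pics/top1.png",cv2.resize(s["color"][80:255,210:380,::-1],None,fx=3.4,fy=3.4,interpolation=cv2.INTER_CUBIC))
E
```

```text
clock: 4.7
tool_pos: [0.4709, -0.077, 0.0734]
orientation: [180.0, 0.1, -0.0]
force: [0.2, -2.8, 0.2]
opening: 0.0004
gripper_force: 1.0
clock: 5.2
tool_pos: [0.4712, -0.0617, 0.0735]
orientation: [180.0, 0.0, -0.0]
force: [-0.0, -3.0, -0.6]
opening: 0.0006
gripper_force: 1.1
clock: 5.7
tool_pos: [0.4713, -0.0466, 0.0735]
orientation: [180.0, 0.0, -0.0]
force: [-1.1, -3.0, 0.6]
opening: 0.0003
gripper_force: 1.1
```

View pics/top1.png

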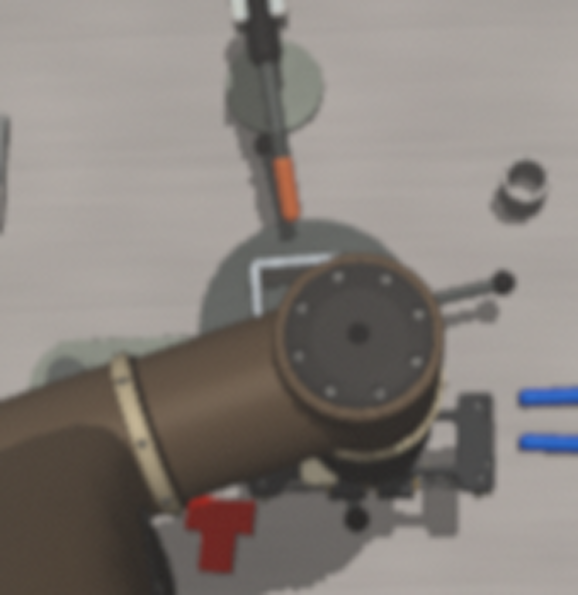

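The push is smooth at about 3 N. The corner is now at (257,262), the right spoke ball at (502,283) and the near ball at (357,518). I'll compute how far the table has turned.

```bash
python3 - <<'E'
from h import *
s=pickle.load(open("s1.pkl","rb"));C=np.array([.5921,.0034])
for p,z in(((502,283),.065),((357,518),.065),((257,262),.125)):
    q=plane(s,T(*p),z)[:2]-C;print(np.linalg.norm(q),np.degrees(np.arctan2(q[1],q[0])))
E
```

```text
0.16748149275920438 -77.77471169276825
0.16807057086439753 -167.364070520463
0.056642004096428084 44.6532503056296
```

```bash
python3 -m creep '[{"grip":1,"delta_pos":[0,-0.03,0],"rotation":[0,0,0]},{"grip":1,"delta_pos":[0,-0.06,0],"rotation":[0,0,0]},{"grip":1,"delta_pos":[0,-0.09,0],"rotation":[0,0,0]},{"grip":1,"delta_pos":[0,-0.12,0],"rotation":[0,0,0]},{"grip":1,"delta_pos":[0,-0.15,0],"rotation":[0,0,0]}]'
python3 -m creep '[{"grip":1,"delta_pos":[0,-0.03,0],"rotation":[0,0,0]},{"grip":1,"delta_pos":[0,-0.06,0],"rotation":[0,0,0]},{"grip":1,"delta_pos":[0,-0.09,0],"rotation":[0,0,0]},{"grip":1,"delta_pos":[0,-0.12,0],"rotation":[0,0,0]},{"grip":1,"delta_pos":[0,-0.15,0],"rotation":[0,0,0]}]'
python3 -m creep '[{"grip":1,"delta_pos":[0,-0.03,0],"rotation":[0,0,0]},{"grip":1,"delta_pos":[0,-0.06,0],"rotation":[0,0,0]},{"grip":1,"delta_pos":[0,-0.09,0],"rotation":[0,0,0]},{"grip":1,"delta_pos":[0,-0.12,0],"rotation":[0,0,0]},{"grip":1,"delta_pos":[0,-0.15,0],"rotation":[0,0,0]}]'
python3 -m creep '[{"grip":1,"delta_pos":[0,-0.03,0],"rotation":[0,0,0]},{"grip":1,"delta_pos":[0,-0.06,0],"rotation":[0,0,0]},{"grip":1,"delta_pos":[0,-0.09,0],"rotation":[0,0,0]},{"grip":1,"delta_pos":[0,-0.12,0],"rotation":[0,0,0]},{"grip":1,"delta_pos":[0,-0.15,0],"rotation":[0,0,0]}]'
python3 -m creep '[{"grip":1,"delta_pos":[0,-0.03,0],"rotation":[0,0,0]},{"grip":1,"delta_pos":[0,-0.06,0],"rotation":[0,0,0]},{"grip":1,"delta_pos":[0,-0.09,0],"rotation":[0,0,0]},{"grip":1,"delta_pos":[0,-0.11,0],"rotation":[0,0,0]},{"grip":1,"delta_pos":[0,-0.13,0],"rotation":[0,0,0]}]'
python3 - <<'E'
from plant import ctrl
import cv2,pickle
s=ctrl.snapshot("top");pickle.dump(s,open("s2.pkl","wb"))
cv2.imwrite("pics/top2.png",cv2.resize(s["color"][80:255,210:380,::-1],None,fx=3.4,fy=3.4,interpolation=cv2.INTER_CUBIC))
E
```

```text
clock: 6.25
tool_pos: [0.4712, -0.0317, 0.0735]
orientation: [180.0, 0.0, -0.0]
force: [-0.9, -1.8, 0.2]
opening: 0.0004
gripper_force: 1.1
clock: 6.75
tool_pos: [0.4712, -0.0167, 0.0735]
orientation: [180.0, 0.0, -0.0]
force: [-1.8, -2.7, 0.5]
opening: 0.0005
gripper_force: 1.4
clock: 7.25
tool_pos: [0.4716, -0.0016, 0.0736]
orientation: [-180.0, -0.0, -0.0]
force: [-0.6, -2.5, -1.4]
opening: 0.0004
gripper_force: 1.4
clock: 7.75
tool_pos: [0.4718, 0.0135, 0.0738]
orientation: [-180.0, -0.0, -0.0]
force: [0.8, -2.8, 0.5]
opening: 0.0003
gripper_force: 1.3
clock: 8.25
tool_pos: [0.4713, 0.0263, 0.0735]
orientation: [180.0, 0.0, -0.0]
force: [0.9, -3.2, 0.5]
opening: 0.0002
gripper_force: 1.2
```

View pics/top2.png

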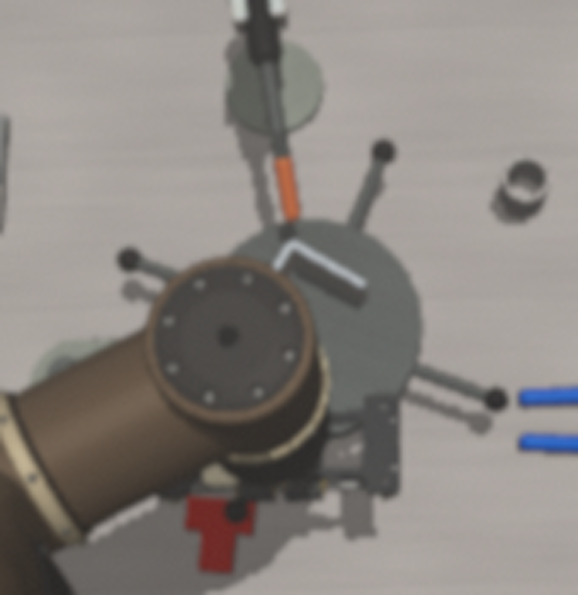

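The corner is at (292,242), the balls at (384,152), (496,399) and (129,259), and the leg end at (366,289). The nozzle is almost in line.

```bash
python3 - <<'E'
from h import *
s=pickle.load(open("s2.pkl","rb"));C=np.array([.5921,.0034])
for p,z in(((384,152),.065),((496,399),.065),((129,259),.065),((292,242),.125)):
    q=plane(s,T(*p),z)[:2]-C;print(np.linalg.norm(q),np.degrees(np.arctan2(q[1],q[0])))
q=plane(s,T(292,242),.125)-plane(s,T(366,289),.125);print("x dir",np.degrees(np.arctan2(q[1],q[0]))-45)
E
```

```text
0.16776608674627494 -22.954383875142657
0.16878783699535665 -112.69645325457772
0.1684667928874802 67.40087039900175
0.05748950719676318 11.045337803636407
x dir 10.526801249471589
```

About 3.5° is left, roughly 8 mm of finger travel. I'll push that, back off and raise.

```bash
python3 -m creep '[{"grip":1,"delta_pos":[0,-0.02,0],"rotation":[0,0,0]},{"grip":1,"delta_pos":[0,-0.04,0],"rotation":[0,0,0]},{"grip":1,"delta_pos":[0,-0.06,0],"rotation":[0,0,0]},{"grip":1,"delta_pos":[0,-0.08,0],"rotation":[0,0,0]},{"grip":1,"delta_pos":[0,-0.08,0],"rotation":[0,0,0]}]'
python3 -m creep '[{"grip":1,"delta_pos":[0,0.05,0],"rotation":[0,0,0]},{"grip":1,"delta_pos":[0,0.2,0],"rotation":[0,0,0]},{"grip":1,"delta_pos":[0,0.4,0],"rotation":[0,0,0]},{"grip":1,"delta_pos":[0,0.4,0],"rotation":[0,0,0]}]'
python3 -m creep '[{"grip":1,"delta_pos":[0,0,-0.3],"rotation":[0,0,0]},{"grip":1,"delta_pos":[0,0,-0.7],"rotation":[0,0,0]},{"grip":1,"delta_pos":[0,0,-1],"rotation":[0,0,0]},{"grip":1,"delta_pos":[0,0,-1],"rotation":[0,0,0]}]'
python3 -m creep '[{"grip":1,"delta_pos":[-0.2,0,-0.3],"rotation":[0,0,0]},{"grip":1,"delta_pos":[-0.3,0,-0.6],"rotation":[0,0,0]},{"grip":1,"delta_pos":[-0.3,0,-0.6],"rotation":[0,0,0]}]'
python3 - <<'E'
from plant import ctrl
import cv2,pickle
s=ctrl.snapshot("top");pickle.dump(s,open("s3.pkl","wb"))
cv2.imwrite("pics/top3.png",cv2.resize(s["color"][80:255,210:380,::-1],None,fx=3.4,fy=3.4,interpolation=cv2.INTER_CUBIC))
E
```

```text
clock: 8.8
tool_pos: [0.4714, 0.0344, 0.0736]
orientation: [-180.0, -0.0, -0.0]
force: [-0.5, -1.0, -0.6]
opening: 0.0005
gripper_force: 0.5
clock: 9.2
tool_pos: [0.471, -0.0072, 0.0735]
orientation: [-180.0, 0.0, -0.1]
force: [-0.7, 1.2, -0.3]
opening: 0.0001
gripper_force: 0.0
clock: 9.6
tool_pos: [0.474, -0.0049, 0.1779]
orientation: [-179.9, -0.5, 0.0]
force: [0.1, 0.4, -0.5]
opening: 0.0003
gripper_force: 0.0
clock: 9.9
tool_pos: [0.4424, -0.0052, 0.2371]
orientation: [-179.9, -0.4, 0.0]
force: [1.3, 0.7, -1.0]
opening: 0.0002
gripper_force: 0.0
```

View pics/top3.png

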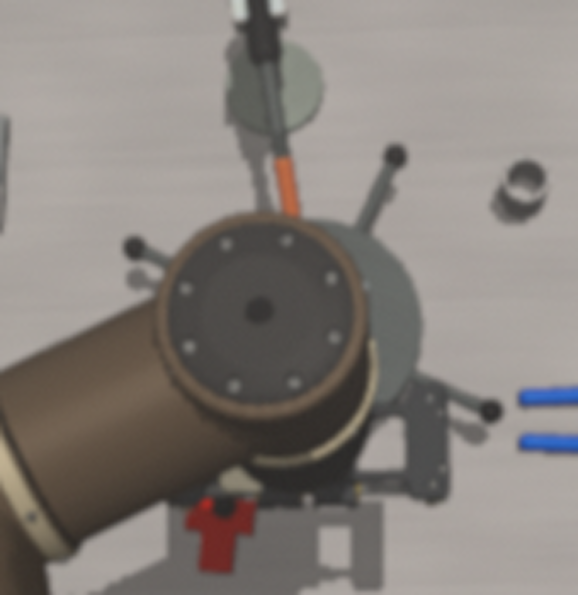

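Balls are at (396,157), (490,411) and (135,247); the bracket is hidden under the wrist. I'll check the angle from the balls and the height of the pivot cap before going for the lever.

```bash
python3 - <<'E'
from h import *
s=pickle.load(open("s3.pkl","rb"));C=np.array([.5921,.0034])
for p,z,a0 in(((396,157),.065,26.1),((490,411),.065,-64),((135,247),.065,116)):
    q=plane(s,T(*p),z)[:2]-C;print(np.linalg.norm(q),np.degrees(np.arctan2(q[1],q[0]))-a0)
d=pickle.load(open("s0.pkl","rb"))
print("cap",two(d["top"],T(68,376),d["side"],S(190,248)))
for p in((146,220),(128,170),(141,350),(146,270)):print(plane(d["top"],p,.13))
E
```

```text
0.16774887495771976 -52.92297510963297
0.16818744841919056 -52.60376908298247
0.168158101431653 -52.58990971102926
cap (array([0.55430884, 0.21073804, 0.067078  ]), np.float64(0.0011061487229457898))
[0.4618054  0.42607785 0.13      ]
[0.60384701 0.48124284 0.13      ]
[0.11459821 0.42819931 0.13      ]
[0.32509561 0.42166774 0.13      ]
```

The turn is 52.7°, so the corner bears about 8°. The pivot cap is only 67 mm high and gives no obstruction. On to the lever.

```bash
python3 -m creep '[{"grip":1,"delta_pos":[0.1,-0.4,0],"rotation":[0,0,0]},{"grip":1,"delta_pos":[0.2,-0.8,0],"rotation":[0,0,0]},{"grip":1,"delta_pos":[0.2,-0.8,0],"rotation":[0,0,0]}]' >/dev/null
python3 -m creep '[{"grip":1,"delta_pos":[0.05,-0.4,0],"rotation":[0,0,0]},{"grip":1,"delta_pos":[0.07,-0.8,0],"rotation":[0,0,0]},{"grip":1,"delta_pos":[0.07,-0.8,0],"rotation":[0,0,0]}]'
python3 -m creep '[{"grip":1,"delta_pos":[0,0,0],"rotation":[0,0,0]}]'
python3 - <<'E'
from plant import ctrl
import cv2,pickle
s=ctrl.snapshot("top");pickle.dump(s,open("s4.pkl","wb"))
cv2.imwrite("pics/top4.png",cv2.resize(s["color"][80:255,210:380,::-1],None,fx=3.4,fy=3.4,interpolation=cv2.INTER_CUBIC))
E
```

```text
clock: 10.55
tool_pos: [0.4688, 0.1573, 0.2321]
orientation: [180.0, 0.1, 0.1]
force: [-1.2, 0.1, -0.2]
opening: 0.0005
gripper_force: 0.0
clock: 10.65
tool_pos: [0.468, 0.1546, 0.2321]
orientation: [179.9, 0.1, 0.1]
force: [0.4, -0.2, 0.9]
opening: 0.0006
gripper_force: 0.0
```

View pics/top4.png

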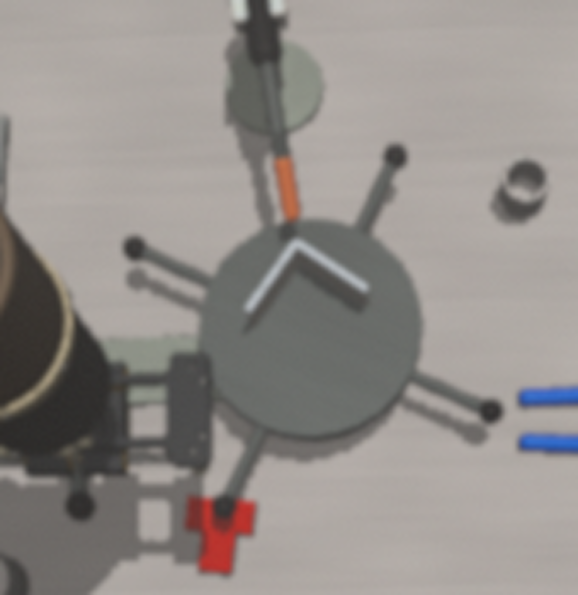

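The corner is at (297,240), close to the axis–nozzle line (about 7°), and the lever ball is at (80,506), unmoved. Next I descend and push the lever along its arc.

```bash
python3 -m creep '[{"grip":1,"delta_pos":[0,0,0.4],"rotation":[0,0,0]},{"grip":1,"delta_pos":[0,0,0.8],"rotation":[0,0,0]},{"grip":1,"delta_pos":[0,0,0.8],"rotation":[0,0,0]}]' >/dev/null
python3 -m creep '[{"grip":1,"delta_pos":[0,0,0.4],"rotation":[0,0,0]},{"grip":1,"delta_pos":[0,0,0.82],"rotation":[0,0,0]},{"grip":1,"delta_pos":[0,0,0.82],"rotation":[0,0,0]}]'
python3 -m creep '[{"grip":1,"delta_pos":[0,-0.06,0],"rotation":[0,0,0]},{"grip":1,"delta_pos":[0,-0.12,0],"rotation":[0,0,0]},{"grip":1,"delta_pos":[0,-0.18,0],"rotation":[0,0,0]},{"grip":1,"delta_pos":[0,-0.24,0],"rotation":[0,0,0]},{"grip":1,"delta_pos":[0,-0.3,0],"rotation":[0,0,0]}]'
python3 -m creep '[{"grip":1,"delta_pos":[0,-0.05,0],"rotation":[0,0,0]},{"grip":1,"delta_pos":[0,-0.1,0],"rotation":[0,0,0]},{"grip":1,"delta_pos":[0,-0.15,0],"rotation":[0,0,0]},{"grip":1,"delta_pos":[0,-0.2,0],"rotation":[0,0,0]},{"grip":1,"delta_pos":[0.01,-0.25,0],"rotation":[0,0,0]}]'
```

```text
clock: 11.3
tool_pos: [0.4664, 0.1518, 0.0689]
orientation: [179.7, 0.3, -0.1]
force: [-0.5, -1.3, -0.3]
opening: 0.0003
gripper_force: 0.0
clock: 11.8
tool_pos: [0.4686, 0.1848, 0.0726]
orientation: [-180.0, -0.1, 0.0]
force: [0.1, -2.5, 1.2]
opening: 0.0005
gripper_force: 0.9
clock: 12.3
tool_pos: [0.4693, 0.2093, 0.0714]
orientation: [180.0, 0.0, -0.0]
force: [-0.7, -2.2, 1.3]
opening: 0.0004
gripper_force: 1.3
```

```bash
python3 -m creep '[{"grip":1,"delta_pos":[0.02,-0.06,0],"rotation":[0,0,0]},{"grip":1,"delta_pos":[0.04,-0.12,0],"rotation":[0,0,0]},{"grip":1,"delta_pos":[0.06,-0.18,0],"rotation":[0,0,0]},{"grip":1,"delta_pos":[0.08,-0.24,0],"rotation":[0,0,0]},{"grip":1,"delta_pos":[0.1,-0.3,0],"rotation":[0,0,0]}]'
python3 -m creep '[{"grip":1,"delta_pos":[0.02,-0.04,0],"rotation":[0,0,0]},{"grip":1,"delta_pos":[0.04,-0.08,0],"rotation":[0,0,0]},{"grip":1,"delta_pos":[0.06,-0.12,0],"rotation":[0,0,0]},{"grip":1,"delta_pos":[0.08,-0.16,0],"rotation":[0,0,0]},{"grip":1,"delta_pos":[0.1,-0.2,0],"rotation":[0,0,0]}]'
python3 -m creep '[{"grip":1,"delta_pos":[0.01,-0.02,0],"rotation":[0,0,0]},{"grip":1,"delta_pos":[0.02,-0.03,0],"rotation":[0,0,0]},{"grip":1,"delta_pos":[0.03,-0.05,0],"rotation":[0,0,0]}]'
```

```text
clock: 12.8
tool_pos: [0.4799, 0.2396, 0.0715]
orientation: [180.0, -0.0, -0.0]
force: [-0.5, -2.0, 0.2]
opening: 0.0001
gripper_force: 1.2
clock: 13.3
tool_pos: [0.4896, 0.2594, 0.0716]
orientation: [180.0, 0.0, -0.0]
force: [-0.5, -2.4, 0.4]
opening: 0.0006
gripper_force: 1.0
clock: 13.6
tool_pos: [0.4924, 0.2641, 0.0715]
orientation: [180.0, 0.0, -0.0]
force: [-1.8, -2.0, 0.6]
opening: 0.0003
gripper_force: 0.9
```

```bash
python3 -m creep '[{"grip":1,"delta_pos":[0.01,-0.015,0],"rotation":[0,0,0]},{"grip":1,"delta_pos":[0.02,-0.03,0],"rotation":[0,0,0]}]' | grep -E 'tool|^force'
python3 -m creep '[{"grip":1,"delta_pos":[0.01,-0.015,0],"rotation":[0,0,0]},{"grip":1,"delta_pos":[0.02,-0.03,0],"rotation":[0,0,0]}]' | grep -E 'tool|^force'
python3 -m creep '[{"grip":1,"delta_pos":[0.01,-0.015,0],"rotation":[0,0,0]},{"grip":1,"delta_pos":[0.02,-0.03,0],"rotation":[0,0,0]}]' | grep -E 'tool|^force'
```

```text
tool_pos: [0.4945, 0.2672, 0.0716]
force: [-0.5, -2.3, 0.2]
tool_pos: [0.4951, 0.2683, 0.0711]
force: [-5.6, -9.4, 5.1]
tool_pos: [0.4952, 0.269, 0.0706]
force: [-11.2, -16.0, 12.3]
```

The force rose to about 20 N with no further motion, so the lever is at its stop. I'll back off, raise and look.

```bash
python3 -m creep '[{"grip":1,"delta_pos":[-0.05,0.08,0],"rotation":[0,0,0]},{"grip":1,"delta_pos":[-0.15,0.25,0],"rotation":[0,0,0]},{"grip":1,"delta_pos":[-0.2,0.35,0],"rotation":[0,0,0]},{"grip":1,"delta_pos":[-0.2,0.35,0],"rotation":[0,0,0]}]'| grep -E 'tool|^force'
python3 -m creep '[{"grip":1,"delta_pos":[0,0,-0.4],"rotation":[0,0,0]},{"grip":1,"delta_pos":[0,0,-0.8],"rotation":[0,0,0]},{"grip":1,"delta_pos":[0,0,-1],"rotation":[0,0,0]}]' >/dev/null
python3 -m creep '[{"grip":1,"delta_pos":[0,0,-0.4],"rotation":[0,0,0]},{"grip":1,"delta_pos":[0,0,-0.8],"rotation":[0,0,0]},{"grip":1,"delta_pos":[0,0,-0.8],"rotation":[0,0,0]},{"grip":1,"delta_pos":[0,0,-0.8],"rotation":[0,0,0]}]'| grep -E 'clock|tool|^force'
python3 - <<'E'
from plant import ctrl
import cv2
s=ctrl.snapshot("side")["color"];t=ctrl.snapshot("top")["color"]
a=cv2.resize(t[80:255,190:380,::-1],None,fx=2.2,fy=2.2,interpolation=cv2.INTER_CUBIC)
b=cv2.resize(s[130:305,225:395+20,::-1],None,fx=2,fy=2.2,interpolation=cv2.INTER_CUBIC)
cv2.imwrite("pics/end.png",cv2.hconcat([a[:385],b[:385]]))
E
```

```text
tool_pos: [0.4782, 0.2375, 0.0719]
force: [0.5, 0.4, -0.2]
clock: 15.3
tool_pos: [0.4793, 0.2392, 0.253]
force: [0.6, 0.5, -1.0]
```

View pics/end.png

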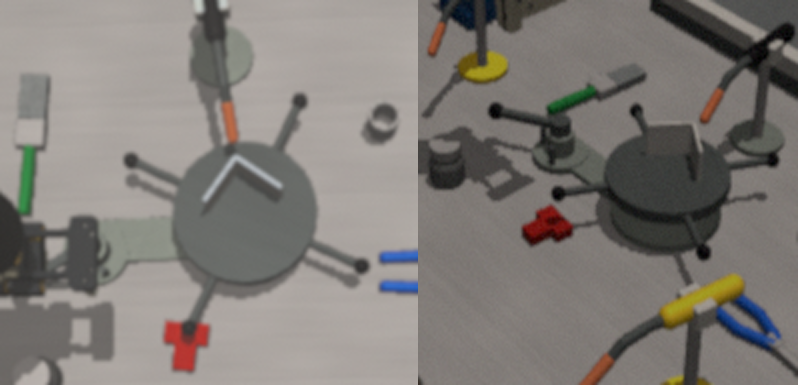

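The left half (top view) shows the corner at (236,157) pointing at the nozzle (233,143). The right half (side view) shows the lever ball swung over to (495,110). The bystanders are where they were, so I'm handing in.

```bash
python3 -c "
from plant import ctrl
print(ctrl.close_job())"
```

```text
the job is handed in; nothing more can be done
None
```

I turned the table about 53° so the bracket corner faces the nozzle (within about 1° by the camera), pushed the brake lever to its far stop with about 20 N, and handed the job in at about 15 s with the robot clear; no verdict was returned.

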